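# Hang the window notice board on its bar

## Robot

A 6-joint arm with a two-finger parallel gripper is mounted at the origin on the work surface. World frame = base frame: x ahead of the robot, y to its left, z up, the work surface at z = 0. Lengths are in m, angles in rad, forces in N, time in s.
With the tool pointing down it reaches from about 0.35 to 0.875 m from the base axis. Payload 15.5 kg.
Tool frame: the origin (TCP) lies on the centre line of the jaws, within the pads' length; the fingertips stand 14 mm ahead of it and the grasp point (between the pads) lies 5 mm behind it; x points along the fingers, y is the direction in which the jaws open and shut, and the axes are right-handed (so a half turn about x gives the same grasp; the last joint's range is limited). The gripper opens to 85 mm and grips with 20 to 120 N. Pads are 22 mm wide; open, the fingers measure 114 mm over their backs; the gripper's body (76 mm by 85 mm) begins 54 mm behind the grasp point. The pads swing forward as they close: fully open they stand 13 mm farther back than shut.
Start: joints at [1.133, 0.494, 1.345, -0, 1.302, -0.096], TCP at [0.21, 0.589, 0.222] pointing down, gripper open.
Joint ranges: [-2.91, 2.91], [-0.82, 2.16], [0.22, 2.67], [-1.22, 4.37], [0.12, 2.79], [-3.08, 3.08]. Speed limits (rad/s): [1.89, 1.89, 2.57, 3.01, 3.01, 3.01].

## Interface

Orientations are given as a 3x3 rotation matrix whose columns are the frame's x, y, z axes.
In Python, from station import robot, camera, camera_params, job_done, spot_in, tip_of gives the robot as it stands.
- The arm moves only by the shell command python3 -m handwheel 'ROWS' [OPENING]. ROWS is JSON, a list of rows, each a list of 6 numbers: the shift along the world's x, y, z in mm, then the turn, a rotation vector about the world's x, y, z in rad. A call has 1 to 12 rows; each row shifts and turns the commanded pose from where the row before left it; what a row does not reach is not made up. A row lasts 1/8 s, in which the tool goes at most 62.5 mm and 10.7 degrees, less where a joint would pass 70% of its speed; a pose out of reach is approached as far as the arm can. A call with a gripper value outside its range is refused whole. OPENING is the gripper command: -1 is fully open, 1 is shut, values between are in proportion, set as the call begins (- or left out, the last holds). The fingers move at their own pace and stop on an object; the grip force is fixed at half the most. Time passes only in rows, so rows that do not move let the fingers close. It gives the time, the measured TCP pose, the force and the opening at its end, in the units of the state.
- robot.read_state(): the state, without advancing time (a new reading comes with each control period).
- camera(name): name is "scene" or "top" or "wrist"; returns the picture (480x640x3 uint8, red, green, blue); there is no depth.
- camera_params(name): a dict with "camera_matrix" (3x3 intrinsics, pixels), "rvec" (rotation vector, rad) and "tvec" (3), from world to camera coordinates, as OpenCV has them. Camera axes: x right, y down, z forward; pixel columns grow to the right and rows downward; lengths in m; the calibration is good to about 2 mm. The wrist camera is an equidistant fisheye: a pixel r from the principal point sees the ray r / f radians off the axis. A picture is of the moment at which its call begins: read the wrist's pose just before it. camera_params takes no time and is no camera call; for the wrist camera it gives the pose at the moment of the call.
- job_done(): hands the job in, once; it reports no verdict.
Trained networks look in the newest picture that a camera, given by its name, has taken for a name from the list of things; names that differ only in an ending like _2 or _b are one class to them, and where a whole thing is asked for, a point or a joint stands for the part that bears it (a point fixed in the world has none). Each returns a list of dicts, best first, with "confidence" (0 to 1); they miss things now and then, are a little off and sometimes report something else, mostly with a low value. They report only what shows in the picture. A call takes as long as a camera call. They do not tell look-alikes from the thing itself.
- spot_in(camera, name): "point" ([x, y, z] in m, in world coordinates, good to about 4 mm: the middle of the surface that is visible of it).
- tip_of(camera, name): "point" ([x, y, z] in m, in world coordinates, good to about 4 mm: a listed point, or the origin of a listed thing).
The state is a dict: "t": time; "joints": joint angles; "dq": joint speeds; "tau": joint torques, N m; "ee_pos": TCP position; "orientation": TCP orientation; "wrist_force": force on the tool from outside, world axes, zero at the start; "ft_torque": the same for the moment, N m; "width": finger opening in m.
Only numpy, scipy, OpenCV 4.12 (cv2) and the standard library are available. Lean on these libraries where they do the work, as an engineer would, in place of code of your own. Each camera call takes 0.05 s, during which the arm holds its last target. There are 200 camera calls.

## Task

Take the white notice board from the green easel and hang it on the horizontal bar of the metal stand: the bar goes through the slot in the board's neck, so that the board hangs freely upright behind the bar's upturned tip. The bar has been set to an unknown height, so feel or look for it; let the board down onto it gently until the bar carries it before letting go (no dropping, no forcing), and leave the other things on the counter alone.

Things in the scene. Friction and masses are not known exactly. Their poses are not given: they have to be found in the camera images.
- board: White plastic board, 10 mm thick (its x), 0.17-0.34 kg. Origin: centre of bottom edge; z up the board, y across. Plate 130 wide, z 0-110 mm; above it a neck 50 mm wide (y), z 110-180, with a through slot (along x) 32 mm wide, z 122-164; side strips 9 mm. Starts leaning 0.70 rad back from vertical on the easel, neck up and away from the robot, nothing behind the neck; grip the neck's outer edges.
- slot_top (a point): Centre of the slot's upper edge, on the board at z = 164 mm; this edge rests on the bar when the board hangs. Axes as the board's.
- neck (a point): Centre of the neck on the board at z = 150 mm, a good grip height. Axes as the board's.
- stand: Fixed steel stand. Origin on the counter under the middle of its level bar, 12 mm thick, along stand x. Free end x = -65 mm (robot side): a 12 mm thick tip turns up, top 16 mm above the bar's axis, outermost x = -71. Mast 14 mm square at x = +85, top 12 mm above the axis, clamped (holds 80 N). The bar's axis is 205 to 280 mm up: not reported, feel or look for it. Foot 200 x 130 x 12 mm.
- easel: Fixed green easel that holds the board. Origin on the counter under its middle; foot 150 x 150 mm; its panel, 140 mm wide, leans 0.70 rad back from vertical along its x (away from the robot) and ends about 100 mm above the counter, below the neck; a lipped ledge holds the board's bottom edge.
- sanitiser: Bystander: clear bottle, 64 mm wide, 170 mm tall. Origin at the centre of its underside.
- basket: Bystander: open red plastic basket 170 x 240 x 80 mm. Origin at the centre of its underside.
- card_reader: Bystander: black domed card reader, 92 mm wide, 120 mm tall. Origin at the centre of its underside.
- calculator: Bystander: desk calculator 150 x 100 x 18 mm. Origin at the centre of its underside.
There are look-alikes about, which are no part of the job. Leave any orange look-alike of the stand alone.

How it is judged:
By the outcome, as a careful person would: the job done as asked, in the order asked, and still so for the second after the job is handed in, with the robot touching nothing.
It also fails if it takes over 64 s, if anything falls off the work surface, if the arm or the gripper's body presses on something with over 40 N, if the wrist force passes 120 N, or if a joint passes its speed limit or range.

## Working session

There is one attempt and no reset: what is moved stays moved. The work goes in short steps, Python scripts to look and compute and a shell command to move; the robot and the scene stay as the last step left them, time stands still between calls to the robot, and variables do not carry over. Pictures are saved under pics/ and viewed, about 8 in all and at most 12, crops included, and the job is handed in when it is done.

```bash
ls; mkdir -p pics; python3 - <<'E'
from station import *
import cv2,numpy as np
s=robot.read_state();print(s['t'],s['ee_pos'],s['orientation'],s['width'],s['wrist_force'])
ims=[]
for c in("scene","top"):
    im=camera(c);cv2.imwrite(f"pics/{c}0.png",im[:,:,::-1]);ims.append(im)
    for n in("board","slot_top","neck","stand","easel","sanitiser","basket","card_reader","calculator"):
        print(c,n,[(np.round(d['point'],3).tolist(),round(d['confidence'],2)) for d in tip_of(c,n)][:4])
    p=camera_params(c);print(p)
print(robot.read_state()['t'])
E
```

```text
pics
0.0 [0.20991769 0.58830307 0.22179553] [[-5.24887855e-04  3.36110937e-01  9.41822256e-01]
 [-1.13333574e-03  9.41821581e-01 -3.36111328e-01]
 [-9.99999220e-01 -1.24382158e-03 -1.13424172e-04]] 0.08511931476528233 [ 0.01334955 -0.33933286 -0.62201743]
scene board [([0.545, -0.19, 0.026], 0.55)]
scene slot_top [([0.651, -0.182, 0.148], 0.79), ([0.441, -0.427, -0.003], 0.71), ([0.576, 0.136, 0.001], 0.26)]
scene neck [([0.64, -0.183, 0.143], 0.9)]
scene stand [([0.574, 0.134, -0.001], 0.83), ([0.247, 0.479, -0.002], 0.69)]
scene easel [([0.594, -0.184, 0.0], 0.57)]
scene sanitiser [([0.764, -0.021, -0.004], 0.72)]
scene basket []
scene card_reader [([0.628, -0.409, 0.003], 0.57), ([0.44, -0.428, -0.005], 0.28)]
scene calculator [([0.439, -0.43, -0.002], 0.58)]
{'camera_matrix': array([[468.29721469,   0.        , 325.49596948],
       [  0.        , 468.29721469, 239.02677226],
       [  0.        ,   0.        ,   1.        ]]), 'rvec': array([ 1.9989089 ,  0.7879019 , -0.43766759]), 'tvec': array([-0.40740771, -0.05345531,  1.59686039])}
top board [([0.545, -0.19, 0.024], 0.85)]
top slot_top [([0.652, -0.185, 0.148], 0.79)]
top neck [([0.637, -0.184, 0.138], 0.68)]
top stand [([0.252, 0.482, 0.001], 0.68)]
top easel []
top sanitiser [([0.762, -0.02, 0.004], 0.69), ([0.446, -0.429, 0.003], 0.49)]
top basket [([0.572, 0.512, 0.002], 0.56)]
top card_reader [([0.63, -0.41, 0.0], 0.96), ([0.575, 0.133, -0.0], 0.3)]
top calculator [([0.447, -0.431, 0.002], 0.75)]
{'camera_matrix': array([[441.92899705,   0.        , 315.88958496],
       [  0.        , 441.92899705, 241.27281759],
       [  0.        ,   0.        ,   1.        ]]), 'rvec': array([ 2.21932303, -2.16794194,  0.0788469 ]), 'tvec': array([0.00278371, 0.50410363, 1.21703146])}
1.0
```

View pics/scene0.png

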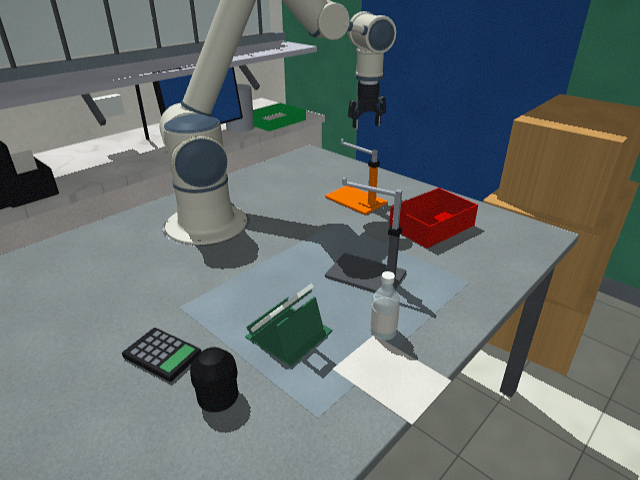

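View pics/top0.png

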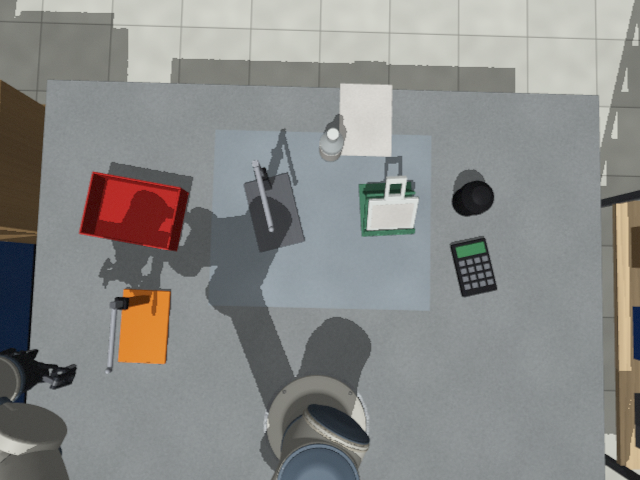

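The scene holds two stands. One has a dark foot with a grey bar (scene ≈(365,270), top ≈(272,212)). The other has an orange foot and mast (scene ≈(355,200), top ≈(145,325)). The dark one is the metal stand meant; the orange one is the look-alike. I'll confirm this in one enlarged crop and use that crop to measure the bar.

```bash
python3 - <<'E'
import cv2,numpy as np
a=cv2.imread('pics/scene0.png');b=cv2.imread('pics/top0.png')
A=cv2.resize(a[165:295,325:415],None,fx=4,fy=4,interpolation=cv2.INTER_CUBIC)
B=cv2.resize(b[150:280,235:335],None,fx=4,fy=4,interpolation=cv2.INTER_CUBIC)
for I,(u,v) in((A,(325,165)),(B,(235,150))):
    for k in range(0,130,10):
        cv2.putText(I,str(v+k),(0,4*k+4),0,.35,(0,0,255),1)
        cv2.line(I,(25,4*k),(I.shape[1],4*k),(0,255,255) if 0 else (80,160,80),1)
    for k in range(0,I.shape[1]//4,10):
        cv2.putText(I,str(u+k),(4*k,515),0,.35,(0,0,255),1)
        cv2.line(I,(4*k,0),(4*k,505),(80,160,80),1)
cv2.imwrite('pics/crop1.png',np.hstack([A,B]))
E
```

```text
(no output)
```

View pics/crop1.png

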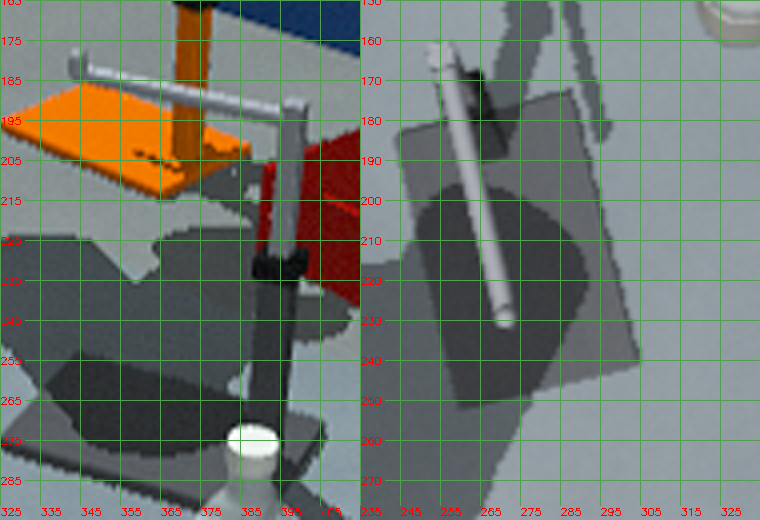

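Confirmed: the grey stand with the dark foot is the metal one. Its tip top is at about (345,179) in scene and (271,229.5) in top; its mast top is at about (398,191) and (255,163.5). Next I'll fit the stand pose and the board pose.

```bash
cat > h.py <<'E'
import cv2,numpy as np
from station import *
from scipy.optimize import least_squares,minimize
from scipy.spatial.transform import Rotation as R
def proj(c,P,p=None):
    p=p or camera_params(c)
    return cv2.projectPoints(np.float64(P).reshape(-1,3),p['rvec'],p['tvec'],p['camera_matrix'],None)[0][:,0]
def Rz(a): return R.from_euler('z',a).as_matrix()
E
python3 - <<'E'
from h import *
def sp(q,P): return np.array([q[0],q[1],0])+np.float64(P)@Rz(q[2]).T
foot=[(100,65),(100,-65),(-100,-65),(-100,65)]
def res(q):
    P=sp(q,[[-.065,0,q[3]+.016],[.085,0,q[3]+.012]])
    F=sp(q,[[x/1e3+q[4],y/1e3,.012] for x,y in foot])
    return np.r_[(proj('scene',P)-[[345,179],[398,190.7]]).ravel(),(proj('top',P)-[[271,229.5],[255,163.5]]).ravel(),
      .5*(proj('top',F)-[[244,183],[288,172],[305,241],[260,252]]).ravel()]
s=least_squares(res,[.574,.134,.2,.24,0]);print(s.x.round(4),res(s.x).round(1))
im=cv2.imread('pics/top0.png')
m=np.zeros((480,640),np.uint8);hsv=cv2.cvtColor(im,cv2.COLOR_BGR2HSV)
m[165:240,350:425]=((hsv[...,1]<30)&(hsv[...,2]>185))[165:240,350:425]
n,l,st,_=cv2.connectedComponentsWithStats(m);k=1+st[1:,4].argmax();m=(l==k).astype(np.uint8);print(st[k])
K=4;M=cv2.resize(m,None,fx=K,fy=K,interpolation=cv2.INTER_LINEAR)
p=camera_params('top')
def face(q,x,poly):
    A=Rz(q[3])@R.from_euler('y',.70).as_matrix()
    P=np.array([[x,a,b] for a,b in poly])/1e3@A.T+q[:3]
    return np.int32(np.round(((proj('top',P,p)+.5)*K-.5)*16))
out=[(-65,0),(65,0),(65,110),(25,110),(25,180),(-25,180),(-25,110),(-65,110)]
slot=[(-16,122),(16,122),(16,164),(-16,164)]
def ren(q):
    I=np.zeros_like(M);h=I.copy();g=I.copy()
    for x in(-5,5):cv2.fillPoly(I,[face(q,x,out)],1,shift=4)
    cv2.fillPoly(h,[face(q,-5,slot)],1,shift=4);cv2.fillPoly(g,[face(q,5,slot)],1,shift=4)
    return I&(1-(h&g))
def cost(v):
    q=np.array([v[0],v[1],.025,v[2]]);r=ren(q);return 1-(r&M).sum()/(r|M).sum()
b=minimize(cost,[.545,-.188,.05],method='Nelder-Mead',options=dict(initial_simplex=[[.545,-.188,.05],[.55,-.188,.05],[.545,-.183,.05],[.545,-.188,.15]]))
print(b.x,b.fun)
q=np.r_[b.x[:2],.025,b.x[2]];A=Rz(q[3])@R.from_euler('y',.70).as_matrix()
for z in(.15,.164):print(q[:3]+A@[0,0,z])
E
```

```text
[0.5746 0.1329 0.2662 0.2692 0.0093] [-1.3 -0.6 -0.1  0.8 -0.2 -0.8  0.  -0.2 -0.6  0.1 -0.2  0.2 -0.2 -0.
 -0.4  0.1]
[ 367  178   52   52 1663]
[ 0.54285521 -0.18937881  0.08141934] 0.1438129262747645
[ 0.63916775 -0.18151973  0.13972633]
[ 0.64815692 -0.18078622  0.15043412]
```

```bash
python3 -m handwheel '[[0,0,58,0,0,0],[0,0,58,0,0,0],[0,0,57,0,0,0],[0,0,57,0,0,0],[26,-43,0,0,0,0.06],[26,-43,0,0,0,0.06],[26,-43,0,0,0,0.06],[26,-43,0,0,0,0.06],[26,-43,0,0,0,0.06],[26,-43,0,0,0,0.06],[26,-43,0,0,0,0.06],[26,-43,0,0,0,0]]' -1; python3 -m handwheel '[[26,-43,0,0,0,0],[26,-43,0,0,0,0],[26,-43,0,0,0,0],[26,-43,0,0,0,0],[26,-43,0,0,0,0],[26,-43,0,0,0,0],[26,-43,0,0,0,0],[26,-43,0,0,0,0],[26,-43,0,0,0,0],[26,-43,0,0,0,0],[0,0,0,0,0,0]]'
```

```text
t: 2.5
ee_pos: [0.4186, 0.2431, 0.4525]
orientation: [[0.0, -0.078, 0.997], [0.0, 0.997, 0.078], [-1.0, 0.0, 0.0]]
wrist_force: [0.5, -0.4, -0.9]
width: 0.0854
t: 3.88
ee_pos: [0.679, -0.1885, 0.4502]
orientation: [[-0.002, -0.074, 0.997], [0.0, 0.997, 0.074], [-1.0, 0.001, -0.002]]
wrist_force: [0.2, -0.3, -0.6]
width: 0.0857
```

```bash
python3 -m handwheel '[[0,2,-20,-0.0105,0.1396,0],[0,2,-20,-0.0105,0.1396,0],[0,2,-20,-0.0105,0.1396,0],[0,2,-20,-0.0105,0.1396,0],[0,1,-20,-0.0105,0.1396,0],[0,0,0,0,0,0]]'
python3 - <<'E'
from h import *
s=robot.read_state();print(s['joints'].round(2) if hasattr(s['joints'],'round') else s['joints'])
cv2.imwrite('pics/w1.png',camera('wrist')[:,:,::-1])
for n in('neck','slot_top','board'):print(n,[(np.round(d['point'],4).tolist(),round(d['confidence'],2)) for d in tip_of('wrist',n)])
E
```

```text
t: 4.62
ee_pos: [0.6675, -0.1734, 0.3433]
orientation: [[-0.645, -0.08, 0.76], [-0.05, 0.997, 0.062], [-0.763, 0.002, -0.647]]
wrist_force: [0.3, -0.5, -0.5]
width: 0.085
[-0.24  0.99  0.22 -0.38  2.57 -2.15]
neck [([0.6419, -0.1839, 0.1401], 0.87)]
slot_top [([0.6548, -0.1834, 0.147], 0.62)]
board [([0.5476, -0.1907, 0.0261], 0.8)]
```

View pics/w1.png

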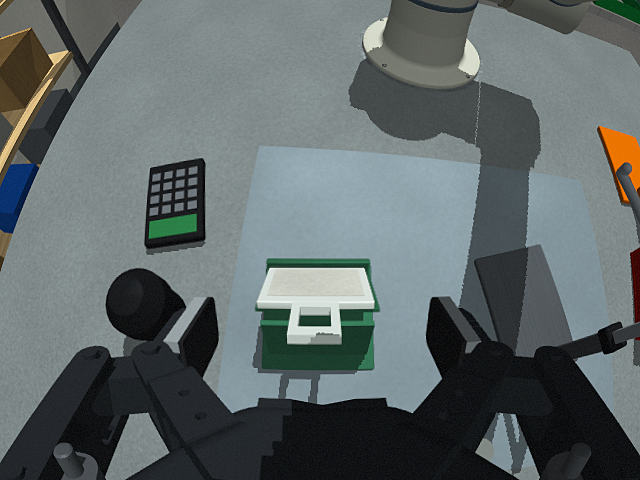

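The wrist view shows the neck centred between the open fingers (slot ≈(313,318)), and the network's neck and slot positions agree with my fit. Descending to the pre-grasp.

```bash
python3 -m handwheel '[[3,-2,-38,0,0,0],[3,-2,-38,0,0,0],[3,-2,-38,0,0,0],[2,-1,-38,0,0,0],[0,0,0,0,0,0]]'
python3 - <<'E'
from h import *
camera('wrist');
for n in('neck','slot_top','board'):print(n,[(np.round(d['point'],4).tolist(),round(d['confidence'],2)) for d in tip_of('wrist',n)])
E
```

```text
t: 5.45
ee_pos: [0.678, -0.1817, 0.196]
orientation: [[-0.638, -0.078, 0.766], [-0.05, 0.997, 0.06], [-0.768, 0.0, -0.64]]
wrist_force: [0.1, 0.7, 0.4]
width: 0.0855
neck [([0.6424, -0.1826, 0.1406], 0.83)]
slot_top [([0.6522, -0.1805, 0.1476], 0.66)]
board [([0.5459, -0.1884, 0.0265], 0.91), ([0.4473, -0.4305, 0.0029], 0.74)]
```

```bash
python3 -m handwheel '[[-10,0,-15,0,0,0],[-10,0,-15,0,0,0],[-10,0,-15,0,0,0],[-9,0,-15,0,0,0],[0,0,0,0,0,0]]'; python3 -m handwheel '[[0,0,0,0,0,0],[0,0,0,0,0,0],[0,0,0,0,0,0],[0,0,0,0,0,0],[0,0,0,0,0,0],[0,0,0,0,0,0],[0,0,0,0,0,0],[0,0,0,0,0,0]]' 1
```

```text
t: 6.28
ee_pos: [0.6393, -0.1816, 0.137]
orientation: [[-0.638, -0.078, 0.766], [-0.05, 0.997, 0.06], [-0.768, -0.001, -0.64]]
wrist_force: [0.3, -0.2, 0.3]
width: 0.0857
t: 7.28
ee_pos: [0.6403, -0.1817, 0.1371]
orientation: [[-0.637, -0.078, 0.767], [-0.051, 0.997, 0.059], [-0.769, -0.002, -0.639]]
wrist_force: [3.7, -1.1, 6.1]
width: 0.0483
```

Gripped (48 mm). Lifting along the panel, then clear of the easel and turning upright.

```bash
python3 -m handwheel '[[7,0,8,0,0,0],[16,1,20,0,0,0],[10,1,18,0,0,0],[-33,0,33,0,0,0],[-33,0,33,0,0,0],[-33,0,33,0,0,0],[-33,0,30,0,0,0],[0,0,0,0,0,0]]'; python3 -m handwheel '[[-20,0,0,0.0109,-0.1396,0],[-20,0,0,0.0109,-0.1396,0],[-20,0,0,0.0109,-0.1396,0],[-20,0,0,0.0109,-0.1396,0],[-20,0,0,0.0109,-0.1396,0],[0,45,0,0,0,0.047],[0,45,0,0,0,0.047],[0,45,0,0,0,0.047],[0,45,0,0,0,0.047],[0,45,0,0,0,0],[0,46,0,0,0,0],[0,0,0,0,0,0]]'
python3 - <<'E'
from h import *
cv2.imwrite('pics/s2.png',camera('scene')[:,:,::-1])
for c in('scene','top'):
  if c=='top':camera(c)
  for n in('neck','slot_top','board'):print(c,n,[(np.round(d['point'],4).tolist(),round(d['confidence'],2)) for d in tip_of(c,n)])
E
```

```text
t: 8.28
ee_pos: [0.54, -0.1797, 0.3145]
orientation: [[-0.635, -0.078, 0.769], [-0.051, 0.997, 0.058], [-0.771, -0.002, -0.637]]
wrist_force: [0.7, 0.1, -1.7]
width: 0.0484
t: 9.78
ee_pos: [0.4409, 0.0942, 0.3109]
orientation: [[0.004, -0.267, 0.964], [0.001, 0.964, 0.267], [-1.0, 0.0, 0.004]]
wrist_force: [0.0, -0.0, -1.2]
width: 0.0487
scene neck [([0.438, 0.0949, 0.3149], 0.6)]
scene slot_top [([0.4393, 0.0963, 0.3249], 0.66), ([0.5711, 0.5091, 0.0002], 0.18)]
scene board [([0.4401, 0.0919, 0.1641], 0.65)]
top neck []
top slot_top []
top board []
```

View pics/s2.png

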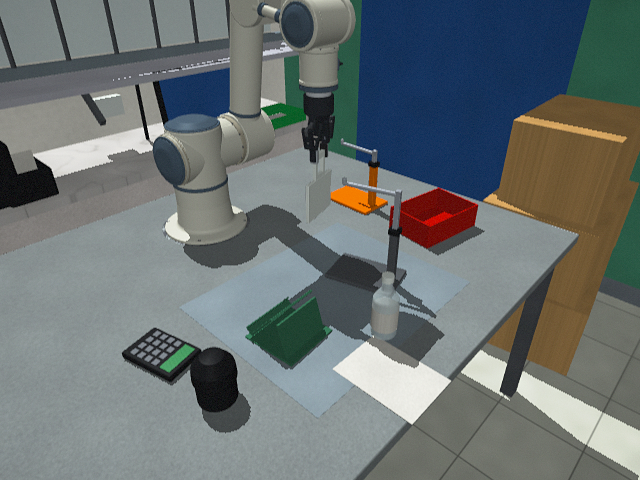

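```bash
python3 -m handwheel '[[0,1,-17,0,0,0],[0,1,-17,0,0,0],[0,0,0,0,0,0]]'
python3 - <<'E'
from h import *
s=camera('scene');w=camera('wrist')
cv2.imwrite('pics/c3.png',np.hstack([cv2.resize(s[120:240,280:420],None,fx=3,fy=3,interpolation=2),cv2.resize(w[120:480],(480,360))[:, :380]])[:,:,::-1])
e=robot.read_state();print(e['ee_pos'])
E
```

```text
t: 10.55
ee_pos: [0.4398, 0.0931, 0.2763]
orientation: [[0.003, -0.262, 0.965], [0.001, 0.965, 0.262], [-1.0, -0.0, 0.003]]
wrist_force: [-0.1, 1.0, -1.0]
width: 0.0484
[0.44063398 0.09323569 0.27748318]
```

View pics/c3.png

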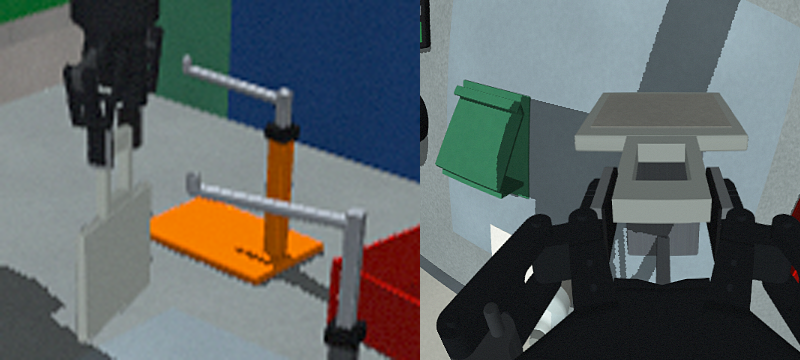

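```bash
python3 -m handwheel '[[14,5,0,0,0,0],[14,5,0,0,0,0],[14,5,0,0,0,0],[13,4,0,0,0,0],[0,0,0,0,0,0]]'
python3 - <<'E'
from h import *
s=camera('scene');w=camera('wrist')
e=robot.read_state()['ee_pos'];d=np.array(e)-[.5746,.1329,.269];print(d@[.965,.263,0],d@[-.263,.965,0],d[2])
cv2.imwrite('pics/c4.png',np.hstack([cv2.resize(s[130:240,310:410],None,fx=4,fy=4,interpolation=2),cv2.resize(w[200:420,340:540],None,fx=2,fy=2)])[:,:,::-1])
E
```

```text
t: 11.28
ee_pos: [0.4963, 0.1128, 0.2767]
orientation: [[0.005, -0.263, 0.965], [0.001, 0.965, 0.263], [-1.0, -0.001, 0.005]]
wrist_force: [-0.5, 0.6, -2.0]
width: 0.0485
-0.08204781846196507 0.0011893638843053602 0.0077379340825536325
```

View pics/c4.png

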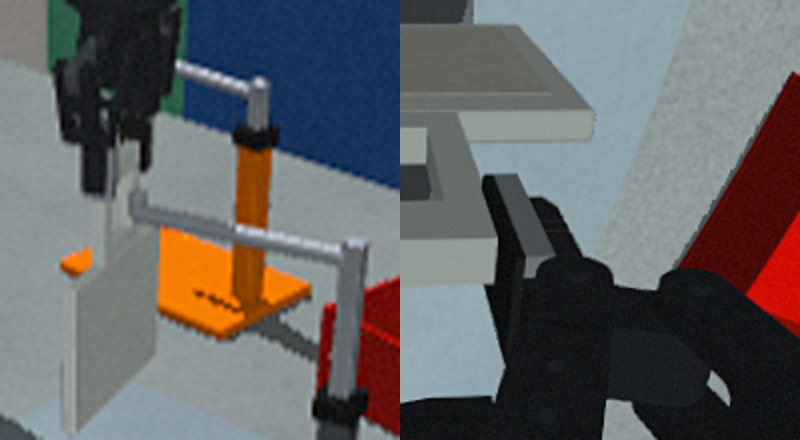

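```bash
python3 - <<'E'
from h import *
s=camera('scene')[:,:,::-1];e=robot.read_state();T=np.array(e['ee_pos']);O=np.array(e['orientation'])
bx,by,bz=O[:,2],O[:,1],-O[:,0]
K=8;u0,v0=325,160
I=cv2.resize(s[v0:v0+65,u0:u0+85],None,fx=K,fy=K,interpolation=cv2.INTER_CUBIC)
def dr(P,c):
    q=(proj('scene',P)-[u0,v0]+.5)*K;cv2.polylines(I,[np.int32(q)],True,c,1)
for x,c in((-5,(255,0,0)),(5,(0,0,255))):
    dr([T+(bx*x+by*a+bz*(b-146))/1e3 for a,b in[(-16,122),(16,122),(16,164),(-16,164)]],c)
    dr([T+(bx*x+by*a+bz*(b-146))/1e3 for a,b in[(-25,110),(25,110),(25,180),(-25,180)]],c)
S=np.array([.5746,.1329,.2692]);A=Rz(.266)
dr([S+A@np.array(p)/1e3 for p in[(-65,0,16),(-65,0,0),(85,0,0)]],(0,255,0))
cv2.imwrite('pics/c5.png',I)
E
```

```text
(no output)
```

View pics/c5.png

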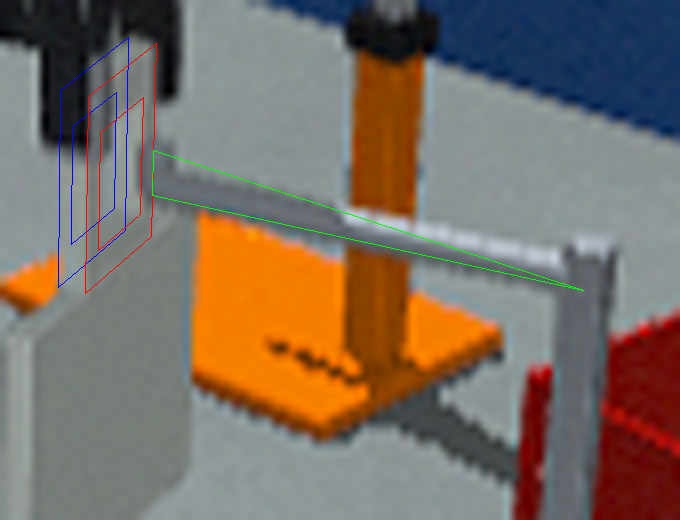

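The overlay shows the bar about 4–5 mm higher than my fit (h ≈ 0.273), while the board sits where predicted. I'll raise 5 mm to centre the slot on the tip, then thread slowly and watch the force.

```bash
python3 -m handwheel '[[0,0,5,0,0,0],[7,2,0,0,0,0],[7,2,0,0,0,0],[0,0,0,0,0,0]]';python3 -m handwheel '[[8,2,0,0,0,0],[7,2,0,0,0,0],[0,0,0,0,0,0]]'; python3 -m handwheel '[[7,2,0,0,0,0],[7,2,0,0,0,0],[0,0,0,0,0,0]]'
python3 - <<'E'
from h import *
s=camera('scene')[:,:,::-1];e=robot.read_state();T=np.array(e['ee_pos']);O=np.array(e['orientation'])
d=T-[.5746,.1329,.269];print(d@[.965,.263,0],d@[-.263,.965,0],d[2])
bx,by,bz=O[:,2],O[:,1],-O[:,0]
K=8;u0,v0=325,160
I=cv2.resize(s[v0:v0+65,u0:u0+85],None,fx=K,fy=K,interpolation=cv2.INTER_CUBIC)
cv2.imwrite('pics/c6.png',I)
E
```

```text
t: 11.92
ee_pos: [0.51, 0.1166, 0.2818]
orientation: [[0.005, -0.263, 0.965], [0.001, 0.965, 0.263], [-1.0, -0.001, 0.005]]
wrist_force: [-0.4, -0.4, -1.5]
width: 0.0487
t: 12.3
ee_pos: [0.5249, 0.1206, 0.2818]
orientation: [[0.005, -0.263, 0.965], [0.001, 0.965, 0.263], [-1.0, -0.001, 0.005]]
wrist_force: [-0.4, -0.2, -2.4]
width: 0.0483
t: 12.68
ee_pos: [0.5389, 0.1246, 0.2819]
orientation: [[0.005, -0.263, 0.965], [0.001, 0.965, 0.263], [-1.0, -0.001, 0.005]]
wrist_force: [-0.5, -0.9, -2.0]
width: 0.0486
-0.037013131692205284 0.0014317340953990804 0.012838845596333248
```

View pics/c6.png

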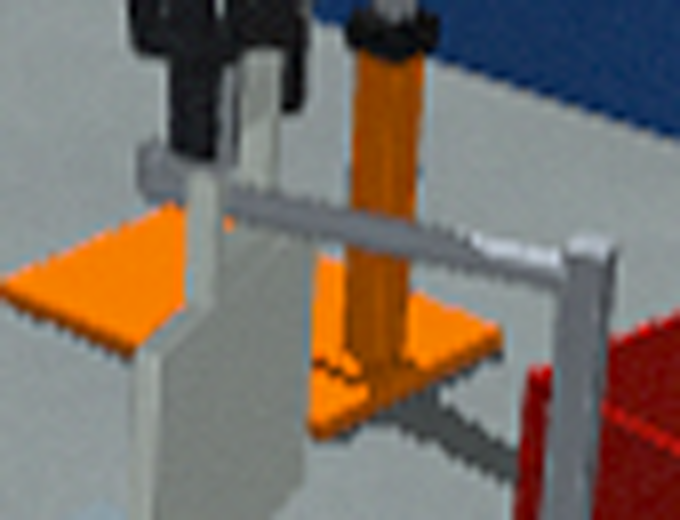

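Threaded: the bar passes in front of the right strip and behind the left one, with the upturned tip clear at (150,165) in the crop. Now lowering gently and feeling for contact.

```bash
python3 -m handwheel '[[0,0,-4,0,0,0],[0,0,-4,0,0,0],[0,0,-4,0,0,0],[0,0,0,0,0,0]]'; for i in 1; do python3 -m handwheel '[[0,0,-1.5,0,0,0],[0,0,-1.5,0,0,0],[0,0,0,0,0,0]]'|grep -E 'pos|force'; done
```

```text
t: 13.22
ee_pos: [0.5381, 0.1245, 0.2695]
orientation: [[0.004, -0.263, 0.965], [0.001, 0.965, 0.263], [-1.0, -0.0, 0.004]]
wrist_force: [0.1, -0.0, -1.8]
width: 0.0482
ee_pos: [0.5383, 0.1245, 0.2669]
wrist_force: [-0.1, -0.0, -1.8]
```

```bash
python3 -m handwheel '[[0,0,-1,0,0,0],[0,0,-1,0,0,0],[0,0,0,0,0,0]]'|grep -E 'pos|force'; python3 -m handwheel '[[0,0,-1,0,0,0],[0,0,0,0,0,0]]'|grep -E 'pos|force'
```

```text
ee_pos: [0.5383, 0.1245, 0.2649]
wrist_force: [0.9, -0.5, -1.9]
ee_pos: [0.5383, 0.1245, 0.2639]
wrist_force: [0.1, -0.3, -2.4]
```

```bash
python3 -m handwheel '[[0,0,-1,0,0,0],[0,0,0,0,0,0]]'|grep -E 'pos|force'
```

```text
ee_pos: [0.5383, 0.1245, 0.2629]
wrist_force: [-0.3, 0.2, -1.5]
```

```bash
python3 -m handwheel '[[0,0,-1,0,0,0],[0,0,0,0,0,0]]'|grep -E 'pos|force'; python3 -m handwheel '[[0,0,-1,0,0,0],[0,0,0,0,0,0]]'|grep -E 'pos|force'
```

```text
ee_pos: [0.5383, 0.1245, 0.2619]
wrist_force: [-0.5, 0.3, -1.9]
ee_pos: [0.5384, 0.1245, 0.2612]
wrist_force: [-1.2, -0.1, 2.8]
```

```bash
python3 -m handwheel '[[0,0,-1,0,0,0],[0,0,0,0,0,0]]'|grep -E 'pos|force'
```

```text
ee_pos: [0.5386, 0.1245, 0.2609]
wrist_force: [-5.0, -0.6, 13.9]
```

Contact at TCP z ≈ 0.2612. Easing back so the bar just carries the weight, then releasing.

```bash
python3 -m handwheel '[[0,0,0.9,0,0,0],[0,0,0,0,0,0],[0,0,0,0,0,0]]'|grep -E 'pos|force'
```

```text
ee_pos: [0.5385, 0.1245, 0.261]
wrist_force: [-1.2, 0.5, 5.8]
```

```bash
python3 -m handwheel '[[0,0,0.3,0,0,0],[0,0,0,0,0,0]]'|grep -E 'pos|force'; python3 -m handwheel '[[0,0,0,0,0,0],[0,0,0,0,0,0],[0,0,0,0,0,0],[0,0,0,0,0,0],[0,0,0,0,0,0],[0,0,0,0,0,0]]' -1
python3 - <<'E'
from h import *
s=camera('scene')[:,:,::-1];w=camera('wrist')[:,:,::-1]
I=cv2.resize(s[140:240,310:410],None,fx=4,fy=4,interpolation=2)
cv2.imwrite('pics/c7.png',np.hstack([I,cv2.resize(w,(533,400))[:,133:]]))
E
```

```text
ee_pos: [0.5384, 0.1245, 0.2611]
wrist_force: [-1.2, -0.5, 3.4]
t: 16.6
ee_pos: [0.5384, 0.1245, 0.2612]
orientation: [[0.005, -0.263, 0.965], [0.001, 0.965, 0.263], [-1.0, -0.001, 0.005]]
wrist_force: [0.4, -0.3, -0.8]
width: 0.0854
```

View pics/c7.png

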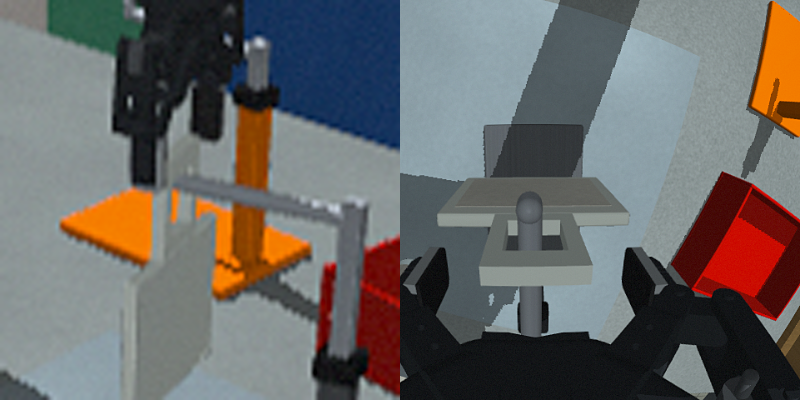

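The board hangs on the bar behind the upturned tip (wrist view: tip at ≈(530,205), bar through the slot), and the fingers are clear. Retreating straight up.

```bash
python3 -m handwheel '[[0,0,8,0,0,0],[0,0,15,0,0,0],[0,0,25,0,0,0],[0,0,35,0,0,0],[0,0,45,0,0,0],[0,0,45,0,0,0],[0,0,0,0,0,0],[0,0,0,0,0,0],[0,0,0,0,0,0],[0,0,0,0,0,0],[0,0,0,0,0,0],[0,0,0,0,0,0]]'
python3 - <<'E'
from h import *
s=camera('scene')[:,:,::-1];w=camera('wrist')[:,:,::-1]
for n in('board','slot_top','stand'):print(n,[(np.round(d['point'],3).tolist(),round(d['confidence'],2)) for d in tip_of('scene',n)])
cv2.imwrite('pics/c8.png',np.hstack([cv2.resize(s[140:290,310:410],None,fx=4,fy=4,interpolation=2)[:480],cv2.resize(w,(533,400),interpolation=3)[:,133:].copy() if 0 else cv2.resize(w[:,120:520],(400,480))]))
E
```

```text
t: 18.2
ee_pos: [0.5383, 0.1245, 0.434]
orientation: [[0.005, -0.263, 0.965], [0.001, 0.965, 0.263], [-1.0, -0.001, 0.005]]
wrist_force: [-0.7, -0.3, 0.7]
width: 0.0854
board [([0.539, 0.122, 0.116], 0.66)]
slot_top [([0.538, 0.124, 0.276], 0.69)]
stand [([0.574, 0.134, 0.002], 0.93), ([0.247, 0.481, -0.003], 0.81)]
```

View pics/c8.png

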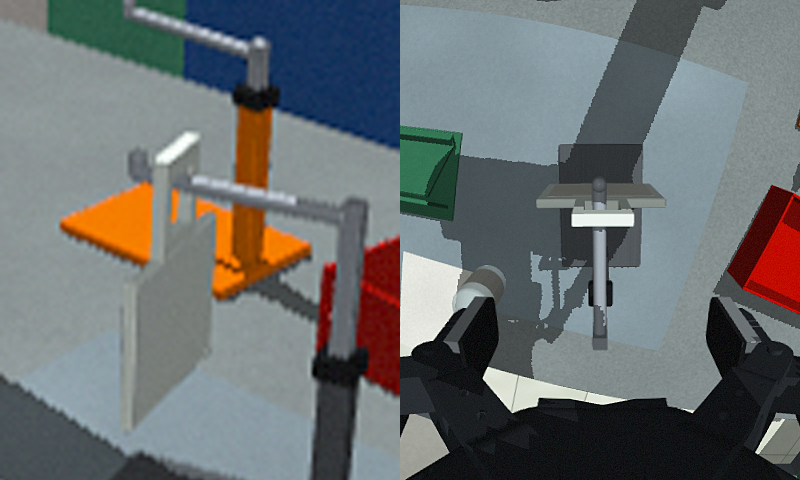

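The board hangs upright with the bar through its slot, behind the tip (left crop (138,160)); the arm is clear. Handing in.

```bash
python3 -c "
from station import *
print(robot.read_state()['t']);print(job_done())"
```

```text
18.45
the job is handed in; nothing more can be done
None
```

The board now hangs on the bar of the dark-footed metal stand, and the job was handed in at t = 18.45 s. I gripped the board by its neck edges, lifted it off the easel, turned it upright and threaded the slot over the tip. Then I lowered it until it touched the bar at TCP z ≈ 0.261 m, eased the push back to about 3 N, opened the gripper and moved straight up.

- **Last checks:** the pictures show the board upright with the bar through its slot, behind the upturned tip. The network places the slot top at (0.538, 0.124, 0.276) and the bottom edge directly below it. The gripper was about 170 mm above its release height, and the wrist force was near zero.
- **Other objects:** I never moved near the bystanders or the orange look-alike, though I did not measure their positions again at the end.
- **Disagreements:** my camera estimates of the bar axis differed, at 0.269 m from the fit and about 0.273 m from the overlay. Contact came at about 0.273 m, and the push peaked at about 14 N.

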